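Make up the lime tray and the grinding tray

ROBOT

A 6-joint arm with a two-finger parallel gripper is mounted at the origin on the work surface. World frame = base frame: x ahead of the robot, y to its left, z up, the work surface at z = 0. Lengths are in m, angles in rad, forces in N, time in s.
With the tool pointing down it reaches from about 0.35 to 0.775 m from the base axis. Payload 5.5 kg.
Tool frame: the origin (TCP) lies at the very end of the fingers, on their centre line; the grasp point (between the pads) lies 19 mm behind it (grip_point_offset is the distance from the TCP to the grasp point, in m); z points along the fingers, y is the direction in which the jaws open and shut (so a half turn about z gives the same grasp; the last joint's range is limited). The gripper opens to 85 mm and grips with 20 to 120 N. Pads are 22 mm wide; open, the fingers measure 114 mm over their backs; the gripper's body (76 mm by 85 mm) begins 54 mm behind the grasp point. The pads swing forward as they close: fully open they stand 13 mm farther back than shut.
Start: joints at [1.206, 0.313, 0.046, 1.304, 0, 1.431], TCP at [0.128, 0.561, 0.231] pointing down, gripper open.
Joint ranges: [-2.76, 2.76], [-0.86, 1.69], [-1.03, 1.26], [-2.2, 2.34], [-1.47, 1.5], [-3.14, 3.14]. Speed limits (rad/s): [2.57, 2.57, 3.14, 3.14, 3.14, 3.14].

INTERFACE

Orientations are given as a unit quaternion [w, x, y, z].
In Python, from workcell import * gives the robot as it stands.
- The arm moves only by the shell command python3 -m crank 'ROWS' [OPENING] [FORCE]. ROWS is a JSON object of lists of equal length, an entry for each row: "travel": the shift along the tool's x, y, z in units of 40 mm (1.0 is 40 mm), a list of three; "turn": the turn about the tool's z in rad. In form: {"travel": [[x, y, z], ...], "turn": [turn, ...]}. A call has 1 to 5 rows; each row is the pose to reach, as a shift and turn from the pose commanded when the call began, along the tool's axes at that moment; what a row does not reach only later rows make up. A row lasts 1/12 s, in which the tool goes at most 41.7 mm and 7.16 degrees, less where a joint would pass 70% of its speed; a pose out of reach is approached as far as the arm can. A call with a gripper value outside its range is refused whole. OPENING is the finger opening in mm, from 0 to 85.4, set as the call begins (- or left out, the last holds). The fingers move at their own pace and stop on an object; FORCE is the grip in N (left out, the last holds). Time passes only in rows, so rows that repeat a pose let the fingers close. It gives the time, the measured TCP pose, the force and the opening at its end, in the units of the state.
- get_state(): the state, without advancing time (a new reading comes with each control period).
- read_camera(name): name is "side" or "top" or "wrist"; returns a dict with "image" (480x640x3 uint8, red, green, blue), "K" (3x3 intrinsics, pixels), "k1" (the pictures are not rectified: a ray, as slopes to the right and down, at radius r is drawn at 1 + k1 r^2 times it, then the intrinsics apply), "R" (3x3) and "t" (3): a world point X has camera coordinates R X + t. Camera axes: x right, y down, z forward; pixel columns grow to the right and rows downward; lengths in m; the calibration is good to about 2 mm. A picture is of the moment at which its call begins. There is no depth.
- hand_in(): hands the job in, once; it reports no verdict.
The state is a dict: "clock": time; "joint_pos": joint angles; "qvel": joint speeds; "tau": joint torques, N m; "tcp_pos": TCP position; "orientation": TCP orientation; "wrist_force": force on the tool from outside, world axes, zero at the start; "ft_torque": the same for the moment, N m; "finger_gap": finger opening in m.
Only numpy, scipy, OpenCV 4.12 (cv2) and the standard library are available. Lean on these libraries where they do the work, as an engineer would, in place of code of your own. Each camera call takes 0.05 s, during which the arm holds its last target. There are 200 camera calls.

TASK

Make up two kits on the trays. On the blue tray lay the yellow lime squeezer along the middle of the long cork strip, resting on its underside as it does now, and stand the amber jar with the white lid in the middle of the round cork spot; on the red tray lay the wooden pestle along the middle of its strip and stand the amber jar with the red lid in the middle of its round spot. Set the glass jars down gently without dropping or tipping them, and leave the green-lidded jar, the stone molcajete and the bowl of limes where they are.

Things in the scene. Friction and masses are not known exactly. Their poses are not given: they have to be found in the camera images.
- squeezer_mid (a point): Yellow lime squeezer, shut, rigid, lying flat, x -93 to +95 mm: cup 66 mm across, 45 mm high at its +x end; two stacked handles, 24 mm wide (y), towards -x. 260 g nominal. Point: middle of its length, between the handles, 28 mm above its underside; the handles there span heights 13 to 45 mm; balances within 15 mm of it. z up. May lie either way round.
- pestle_mid (a point): Eight-sided wooden pestle lying on its flats: 160 mm long (its x), 42 mm thick over both end heads, 30 mm thick at its waist (x from -42 to +34 mm), 140 g nominal. The point is its centre, on its axis, 21 mm above the surface it lies on. x along its length. It may lie either way round and on any of its flats.
- jar_white_mid (a point): Amber glass jar with a white lid and thin steel clips: round, 56 mm across, 70 mm high, 240 g nominal, standing upright on the counter; the glass is straight-sided from 3 to 50 mm up. The point is on its axis, 35 mm above its foot; z up along the axis.
- jar_red_mid (a point): Amber glass jar with a red lid and thin steel clips: round, 56 mm across, 70 mm high, 240 g nominal, standing upright on the counter; the glass is straight-sided from 3 to 50 mm up. The point is on its axis, 35 mm above its foot; z up along the axis.
- tray_blue: Blue tray, 230 mm long (x), 165 mm wide (y), fixed. Origin: centre of its underside; z up. Floor 5 mm, rim 8 mm above the counter. Two cork inlays flush in the floor: a strip 190 by 44 mm along x, centred at x 0, y -40 mm; a round spot 64 mm across, centred at x +75, y +42 mm (tray frame).
- tray_red: Red tray, 230 mm long (x), 165 mm wide (y), fixed. Origin: centre of its underside; z up. Floor 5 mm, rim 8 mm above the counter. Two cork inlays flush in the floor: a strip 190 by 44 mm along x, centred at x 0, y -40 mm; a round spot 64 mm across, centred at x +75, y +42 mm (tray frame).
- jar_green_mid (a point): Amber glass jar with a green lid, same size as the others. Not part of either kit: stays where it is. The point is on its axis, 35 mm above its foot.
- molcajete: Dark grey stone mortar on three feet, 150 mm across, 92 mm high, 2.8 kg. Stays where it is. Origin at the centre of its underside.
- lime_bowl: Terracotta bowl heaped with green limes, 150 mm across, 86 mm high, 0.9 kg. Stays where it is. Origin at the centre of its underside.
Not all that is in view belongs to the job. What is shaped like the part that bears jar_white_mid but pink or purple is not meant.

How it is judged:
At the end, for the whole second after the job is handed in: Squeezer (right way up) and white-lidded jar on the blue tray, pestle and red-lidded jar on the red: each centred on its strip or spot within 15 mm each way, resting on the tray (6 mm); tools along the strip within 0.25 rad, jars upright within 0.1 rad; all released and at rest (x of squeezer_mid in the frame of tray_blue between -0.015 and 0.015 m and y of squeezer_mid in the frame of tray_blue between -0.055 and -0.025 m and z of squeezer_mid in the frame of tray_blue between 0.027 and 0.039 m and angle between the x axis of squeezer_mid and the x axis of tray_blue, either way round below 0.25 rad and x of jar_white_mid in the frame of tray_blue between 0.06 and 0.09 m and y of jar_white_mid in the frame of tray_blue between 0.027 and 0.057 m and z of jar_white_mid in the frame of tray_blue between 0.034 and 0.046 m and angle between each of jar_white_mid, jar_red_mid's own z axis and vertical below 0.1 rad and linear speed of each of squeezer, jar_white, pestle, jar_red below 0.02 m/s and angular speed of each of squeezer, jar_white, pestle, jar_red below 0.2 rad/s and x of pestle_mid in the frame of tray_red between -0.015 and 0.015 m and y of pestle_mid in the frame of tray_red between -0.055 and -0.025 m and z of pestle_mid in the frame of tray_red between 0.02 and 0.032 m and angle between the x axis of pestle_mid and the x axis of tray_red, either way round below 0.25 rad and x of jar_red_mid in the frame of tray_red between 0.06 and 0.09 m and y of jar_red_mid in the frame of tray_red between 0.027 and 0.057 m and z of jar_red_mid in the frame of tray_red between 0.034 and 0.046 m and angle between squeezer_mid's own z axis and vertical below 0.15 rad); the robot touches nothing.
It fails at once if the green-lidded jar, the molcajete or the bowl of limes was pushed more than 20 mm (distance of any of jar_green_mid, molcajete, lime_bowl from where it was at the start of the episode above 0.02 m).
It fails at once if a jar was tipped by more than 0.6 rad (angle between any of jar_white_mid, jar_red_mid, jar_green_mid's own z axis and vertical above 0.6 rad).
It fails at once if the white-lidded jar was dropped (out of the fingers, faster than 0.8 m/s: a fall of over 30 mm) (linear speed of jar_white above 0.8 m/s and contact force between the fingers and jar_white below 0.1 N).
It fails at once if the red-lidded jar was dropped (out of the fingers, faster than 0.8 m/s: a fall of over 30 mm) (linear speed of jar_red above 0.8 m/s and contact force between the fingers and jar_red below 0.1 N).
It also fails if it takes over 122 s, if anything falls off the work surface, if the arm or the gripper's body presses on something with over 40 N, if the wrist force passes 120 N, or if a joint passes its speed limit or range.

## Working session

There is one attempt and no reset: what is moved stays moved. The work goes in short steps, Python scripts to look and compute and a shell command to move; the robot and the scene stay as the last step left them, time stands still between calls to the robot, and variables do not carry over. Pictures are saved under pics/ and viewed, about 12 in all and at most 16, crops included, and the job is handed in when it is done.

```bash
mkdir -p pics; ls
python3 - <<'E'
from workcell import *
import cv2
for n in("top","side"):
    c=read_camera(n); cv2.imwrite(f"pics/{n}0.png",c["image"][:,:,::-1])
    print(n,c["K"],c["k1"],c["R"],c["t"])
print(get_state())
E
```

```text
pics
top [[589.01842559   0.         314.10667668]
 [  0.         589.01842559 239.5250154 ]
 [  0.           0.           1.        ]] -0.1435010253230534 [[ 0.0066521  -0.99996366 -0.00533146]
 [-0.99464866 -0.00606685 -0.103137  ]
 [ 0.10310091  0.00598901 -0.99465287]] [0.03304037 0.56263144 1.49389674]
side [[455.43747969   0.         321.49093042]
 [  0.         455.43747969 232.85546663]
 [  0.           0.           1.        ]] -0.02846113571865765 [[ 0.87740489 -0.47970004 -0.00696573]
 [-0.26014379 -0.46352133 -0.84703789]
 [ 0.40309535  0.74500728 -0.53148687]] [-0.45576724  0.21695318  0.76555907]
{'clock': 0.1, 'joint_pos': array([ 1.20637366e+00,  3.13953664e-01,  4.50901708e-02,  1.30358407e+00,
       -8.69589970e-06,  1.43120396e+00]), 'qvel': array([ 0.00023477, -0.0017531 ,  0.00126527,  0.00061429,  0.00144859,
        0.00103038]), 'tau': array([ 1.76745089e-03, -4.81724453e+01,  2.99245209e+01,  1.26967524e-02,
       -1.34370407e-04,  1.36035942e-05]), 'tcp_pos': array([0.12803685, 0.5601023 , 0.2304809 ]), 'orientation': array([-2.01655632e-04,  1.12178490e-01,  9.93687730e-01, -8.00622389e-04]), 'wrist_force': array([ 0.23767493,  1.25043386, -0.04364982]), 'ft_torque': array([ 1.56274827e-02, -1.62117177e-02, -3.31966740e-05]), 'finger_gap': 0.08535680451805873}
```

View pics/top0.png

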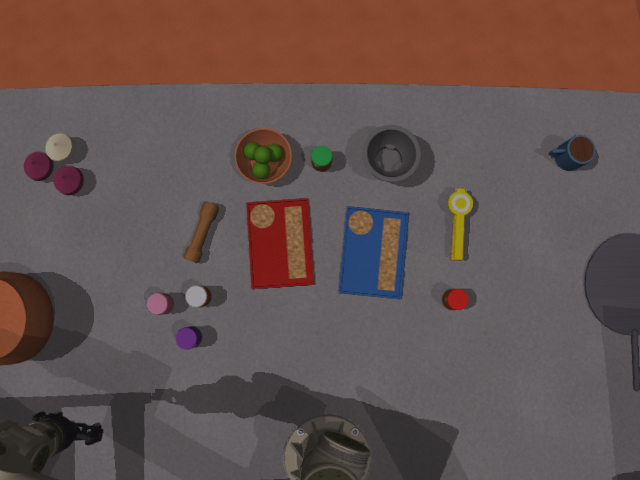

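View pics/side0.png

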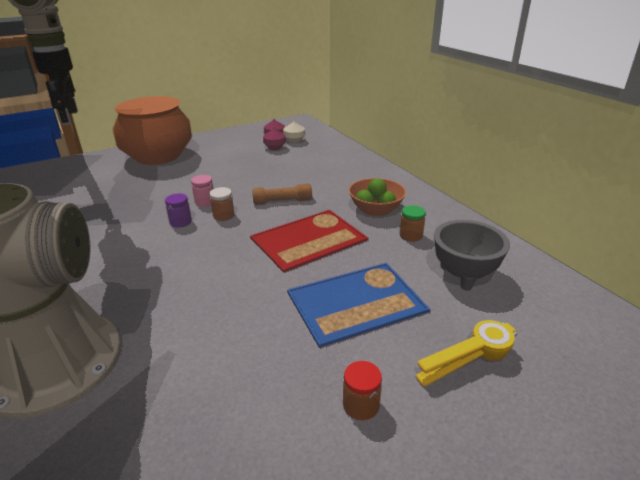

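The overview shows the white jar at (197,296), with a pink jar at (159,303) and a purple one at (188,338). The red jar is at (456,299), the pestle about (201,232), the squeezer about (459,225), the red tray about (280,243) and the blue tray about (374,252). I'll enlarge that area.

```bash
cat > h.py <<'E'
import numpy as np, cv2
from workcell import *
def ray(c,u,v):
    p=cv2.undistortPoints(np.array([[[u,v]]],float),c["K"],np.array([c["k1"],0,0,0.]))[0,0]
    R=np.array(c["R"]);return -R.T@c["t"], R.T@np.array([p[0],p[1],1])
def at(c,u,v,z):
    o,d=ray(c,u,v);return (o+d*(z-o[2])/d[2])[:2]
def proj(c,X):
    q=np.array(c["R"])@X+c["t"];a,b=q[:2]/q[2];s=1+c["k1"]*(a*a+b*b)
    K=c["K"];return K[0,0]*a*s+K[0,2],K[1,1]*b*s+K[1,2]
E
python3 - <<'E'
import cv2
i=cv2.imread("pics/top0.png")
a=cv2.resize(i[190:350,140:340],None,fx=4,fy=4,interpolation=cv2.INTER_CUBIC)[:600];cv2.imwrite("pics/c1.png",a)
a=cv2.resize(i[180:320,320:490],None,fx=4,fy=4,interpolation=cv2.INTER_CUBIC);cv2.imwrite("pics/c2.png",a)
E
```

```text
(no output)
```

View pics/c1.png

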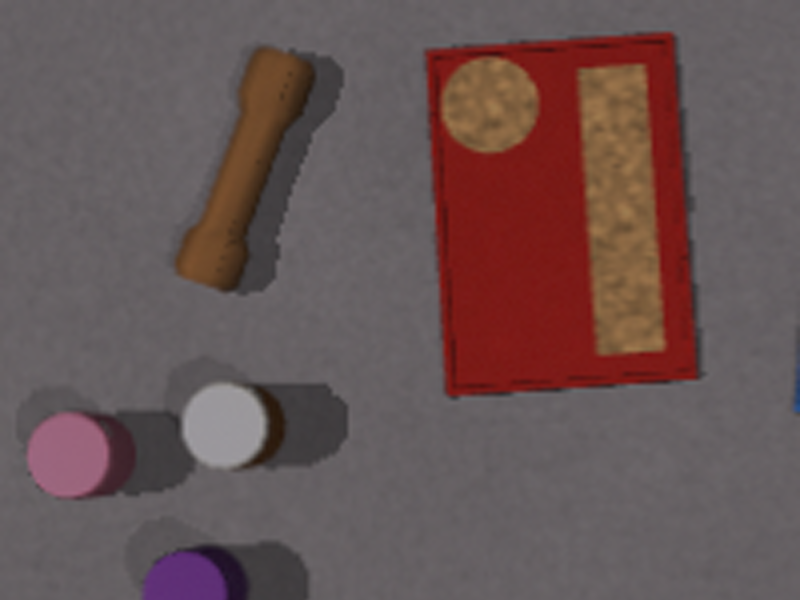

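View pics/c2.png

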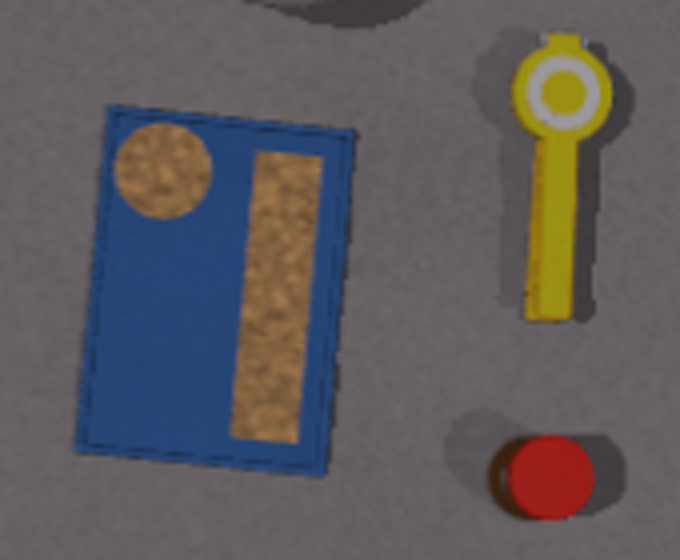

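```bash
cat > m.py <<'E'
from h import *
c=read_camera("top")
f1=lambda x,y:(140+x/4-.375,190+y/4-.375)
f2=lambda x,y:(320+x/4-.375,180+y/4-.375)
P=lambda f,x,y,z:at(c,*f(x,y),z)
def tray(f,cor,strip,spot):
    q=np.array([P(f,*a,.008) for a in cor]);   # TL,TR,BR,BL
    ce=q.mean(0); ax=(q[0]+q[1]-q[2]-q[3]); th=np.arctan2(ax[1],ax[0])
    print("tray",ce.round(4),th.round(3),"sizes",np.linalg.norm(q[0]-q[1]),np.linalg.norm(q[1]-q[2]))
    R=np.array([[np.cos(th),-np.sin(th)],[np.sin(th),np.cos(th)]])
    s=np.array([P(f,*a,.005) for a in strip]); sa=s[0]+s[1]-s[2]-s[3]
    print(" strip pred",ce+R@[0,-.04],"seen",s.mean(0),np.arctan2(sa[1],sa[0]))
    print(" spot pred",ce+R@[.075,.042],"seen",P(f,*spot,.005))
tray(f1,[(426,50),(675,34),(700,378),(449,396)],[(578,69),(646,65),(666,352),(597,355)],(490,105))
tray(f2,[(108,105),(355,131),(326,476),(77,453)],[(255,151),(323,156),(298,443),(231,437)],(163,170))
def tool(n,f,a,b,z,zb=None):
    A=P(f,*a,z);B=P(f,*b,z);d=A-B;print(n,(A+B)/2,np.arctan2(d[1],d[0]),"len",np.linalg.norm(d))
tool("pestle",f1,(286,56),(208,281),.021)
tool("squeezer tip-end",f2,(564,36),(554,320),.040)
tool("squeezer cup-end",f2,(562,93),(554,320),.045)
for n,f,x,y in(("white",f1,225,425),("pink",f1,68,455),("purple",f1,185,592),("red",f2,551,478)): print(n,P(f,x,y,.07))
for n,u,v,z in(("green",321,156,.07),("molc",391,155,.092),("bowl",264,157,.05)): print(n,at(c,u,v,z))
E
python3 m.py
```

```text
tray [0.5551 0.1257] 0.082 sizes 0.16516887155101587 0.22737062579507125
 strip pred [0.55835128 0.08584627] seen [0.55816994 0.0868265 ] 0.07758867580403113
 spot pred [0.62641016 0.17369266] seen [0.62691586 0.17457216]
tray [ 0.5324 -0.12  ] -0.089 sizes 0.16422991727436845 0.22800746466343447
 strip pred [ 0.52878185 -0.15981695] seen [ 0.52895578 -0.1597503 ] -0.09087344716823621
 spot pred [ 0.61080059 -0.08483745] seen [ 0.61178336 -0.08491528]
pestle [0.58225076 0.33218282] -0.3102519897092788 len 0.15614283526825365
squeezer tip-end [ 0.6044195  -0.34027281] -0.056348516801751916 len 0.1862098303764576
squeezer cup-end [ 0.58493848 -0.33792493] -0.055487883215069395 len 0.1478851501666517
white [0.41406076 0.3324293 ]
pink [0.39384951 0.43251185]
purple [0.30932549 0.35575277]
red [ 0.40985775 -0.32451061]
green [0.77334353 0.0201578 ]
molc [ 0.77192213 -0.15672398]
bowl [0.77510928 0.16817821]
```

```bash
cat > g.py <<'E'
# usage: g.py x y z [psi]  -> shift in tool axes (units of 40 mm) and turn from the present pose
import sys; from h import *
from scipy.spatial.transform import Rotation as Ro
s=get_state();w,x,y,z=s["orientation"];R=Ro.from_quat([x,y,z,w]).as_matrix()
psi=np.arctan2(R[1,1],R[0,1]);a=list(map(float,sys.argv[1:]))
t=((psi-a[3]+np.pi/2)%np.pi-np.pi/2) if len(a)>3 else 0
print("t",s["clock"].__round__(2),"tcp",s["tcp_pos"].round(4),"psi",psi.round(3),"gap",round(s["finger_gap"],4),"F",s["wrist_force"].round(1))
print("shift",(R.T@(np.array(a[:3])-s["tcp_pos"])/.04).round(3),"turn",round(t,3),"q6",s["joint_pos"][5].round(2))
E
python3 g.py .414 .332 .12 .785
```

```text
t 0.15 tcp [0.128  0.5602 0.2306] psi 1.346 gap 0.0856 F [0.6 0.8 0.5]
shift [-8.242 -3.964  2.769] turn 0.561 q6 1.43
```

```bash
python3 -m crank '{"travel":[[-0.8,-0.4,0.2],[-1.6,-0.8,0.4],[-2.4,-1.2,0.6],[-3.2,-1.6,0.8],[-4.0,-2.0,1.0]],"turn":[0.11,0.22,0.33,0.44,0.56]}' 85; python3 g.py .414 .332 .12 .785
```

```text
clock: 0.57
tcp_pos: [0.2671, 0.4457, 0.1907]
orientation: [-0.0, 0.385, 0.923, -0.0]
wrist_force: [0.5, 0.6, -0.4]
finger_gap: 0.085
t 0.57 tcp [0.2671 0.4457 0.1907] psi 0.781 gap 0.085 F [ 0.5  0.6 -0.4]
shift [-4.604  0.608  1.768] turn -0.004 q6 1.67
```

```bash
python3 -m crank '{"travel":[[-0.9,0.12,0.35],[-1.8,0.24,0.7],[-2.7,0.36,1.05],[-3.6,0.48,1.4],[-4.6,0.6,1.75]],"turn":[0,0,0,0,0]}';python3 -m crank '{"travel":[[0,0,0],[0,0,0]],"turn":[0,0]}'; python3 g.py .414 .332 .012 .785
python3 - <<'E'
from h import *
c=read_camera("wrist");cv2.imwrite("pics/w1.png",c["image"][:,:,::-1])
print(proj(c,np.array([.414,.332,.07])))
E
```

```text
clock: 0.98
tcp_pos: [0.4135, 0.3332, 0.1208]
orientation: [-0.0, 0.382, 0.924, 0.0]
wrist_force: [1.3, -0.2, 0.6]
finger_gap: 0.085
clock: 1.15
tcp_pos: [0.4135, 0.3326, 0.1204]
orientation: [-0.001, 0.384, 0.923, -0.001]
wrist_force: [-0.3, 0.2, 0.3]
finger_gap: 0.0853
t 1.15 tcp [0.4135 0.3326 0.1204] psi 0.782 gap 0.0853 F [-0.3  0.2  0.3]
shift [-0.021  0.006  2.71 ] turn -0.003 q6 1.32
(np.float64(315.7161826842867), np.float64(264.4699896877176))
```

View pics/w1.png

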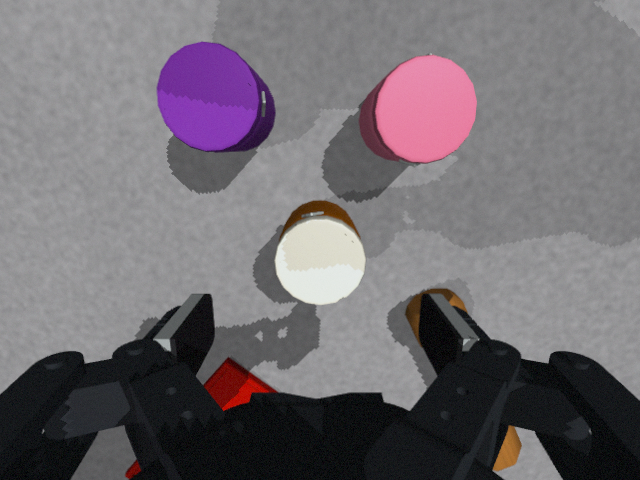

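The white lid's centre is at (320,259), against a prediction of (316,264), which is about 3 mm off. The pink and purple jars are clear of the fingers, so I'll descend and grip.

```bash
python3 -m crank '{"travel":[[0,0,0.6],[0,0,1.2],[0,0,1.8],[0,0,2.3],[0,0,2.7]],"turn":[0,0,0,0,0]}';python3 -m crank '{"travel":[[0,0,0],[0,0,0],[0,0,0],[0,0,0],[0,0,0]],"turn":[0,0,0,0,0]}' 45 40;python3 -m crank '{"travel":[[0,0,0],[0,0,0],[0,0,0],[0,0,0],[0,0,0]],"turn":[0,0,0,0,0]}'
```

```text
clock: 1.62
tcp_pos: [0.4109, 0.3356, 0.0127]
orientation: [-0.0, 0.381, 0.925, -0.0]
wrist_force: [-0.4, -0.1, -0.2]
finger_gap: 0.0849
clock: 2.03
tcp_pos: [0.4133, 0.3353, 0.0149]
orientation: [0.001, 0.382, 0.924, 0.001]
wrist_force: [-0.9, 0.9, 1.4]
finger_gap: 0.0548
clock: 2.45
tcp_pos: [0.4134, 0.3352, 0.0149]
orientation: [0.0, 0.382, 0.924, 0.001]
wrist_force: [-1.9, 1.9, 6.0]
finger_gap: 0.0546
```

```bash
python3 -m crank '{"travel":[[0,0,-0.4],[0,0,-0.9],[0,0,-1.6],[0,0,-2.3],[0,0,-3.0]],"turn":[0,0,0,0,0]}'; python3 g.py .612 -.085 .135
```

```text
clock: 2.87
tcp_pos: [0.4123, 0.3338, 0.1345]
orientation: [-0.0, 0.383, 0.924, -0.001]
wrist_force: [0.7, 0.7, -2.0]
finger_gap: 0.0547
t 2.87 tcp [0.4123 0.3338 0.1345] psi 0.786 gap 0.0547 F [ 0.7  0.7 -2. ]
shift [-1.0934e+01 -3.8760e+00 -9.0000e-03] turn 0 q6 1.31
```

```bash
python3 -m crank '{"travel":[[-0.3,-0.1,0],[-0.8,-0.28,0],[-1.4,-0.5,0],[-2.0,-0.71,0],[-2.6,-0.92,0]],"turn":[0,0,0,0,0]}'
python3 -m crank '{"travel":[[-0.6,-0.21,0],[-1.2,-0.43,0],[-1.8,-0.64,0],[-2.4,-0.85,0],[-3.0,-1.07,0]],"turn":[0,0,0,0,0]}'
python3 -m crank '{"travel":[[-0.6,-0.21,0],[-1.2,-0.43,0],[-1.8,-0.64,0],[-2.4,-0.85,0],[-3.0,-1.07,0]],"turn":[0,0,0,0,0]}'
python3 g.py .612 -.085 .021
```

```text
clock: 3.28
tcp_pos: [0.4602, 0.2333, 0.1328]
orientation: [-0.0, 0.382, 0.924, -0.001]
wrist_force: [0.2, 0.8, -2.0]
finger_gap: 0.0548
clock: 3.7
tcp_pos: [0.5148, 0.1179, 0.1327]
orientation: [-0.001, 0.383, 0.924, -0.0]
wrist_force: [-0.4, 0.1, -2.4]
finger_gap: 0.0548
clock: 4.12
tcp_pos: [0.5693, 0.0029, 0.1325]
orientation: [-0.001, 0.383, 0.924, -0.0]
wrist_force: [-0.4, 0.4, -2.7]
finger_gap: 0.0545
t 4.12 tcp [0.5693 0.0029 0.1325] psi 0.785 gap 0.0545 F [-0.4  0.4 -2.7]
shift [-2.312 -0.795  2.786] turn 0 q6 0.65
```

```bash
python3 -m crank '{"travel":[[-0.6,-0.2,0.2],[-1.2,-0.4,0.5],[-1.7,-0.6,0.8],[-2.1,-0.73,1.1],[-2.3,-0.8,1.3]],"turn":[0,0,0,0,0]}'
python3 -m crank '{"travel":[[0,0,0.2],[0,0,0.4],[0,0,0.6],[0,0,0.8],[0,0,0.9]],"turn":[0,0,0,0,0]}'
python3 g.py .612 -.085 .0205
```

```text
clock: 4.53
tcp_pos: [0.6118, -0.0855, 0.0792]
orientation: [-0.001, 0.384, 0.923, -0.0]
wrist_force: [0.4, 0.9, -2.7]
finger_gap: 0.0549
clock: 4.95
tcp_pos: [0.6112, -0.0817, 0.0444]
orientation: [-0.001, 0.382, 0.924, -0.0]
wrist_force: [0.3, -0.1, -2.0]
finger_gap: 0.0543
t 4.95 tcp [ 0.6112 -0.0817  0.0444] psi 0.787 gap 0.0543 F [ 0.3 -0.1 -2. ]
shift [-0.073 -0.043  0.598] turn 0 q6 0.52
```

```bash
python3 -m crank '{"travel":[[-0.03,-0.02,0.15],[-0.07,-0.04,0.3],[-0.07,-0.04,0.42],[-0.07,-0.04,0.52],[-0.07,-0.04,0.6]],"turn":[0,0,0,0,0]}'
python3 -m crank '{"travel":[[0,0,0],[0,0,0]],"turn":[0,0]}'
python3 g.py .612 -.085 .0205
```

```text
clock: 5.37
tcp_pos: [0.6129, -0.086, 0.0212]
orientation: [-0.0, 0.382, 0.924, 0.0]
wrist_force: [0.3, -0.0, -2.8]
finger_gap: 0.055
clock: 5.53
tcp_pos: [0.6129, -0.086, 0.0215]
orientation: [-0.0, 0.382, 0.924, 0.0]
wrist_force: [-0.3, -0.2, -1.9]
finger_gap: 0.0546
t 5.53 tcp [ 0.6129 -0.086   0.0215] psi 0.786 gap 0.0546 F [-0.3 -0.2 -1.9]
shift [0.034 0.002 0.024] turn 0 q6 0.52
```

```bash
python3 -m crank '{"travel":[[0,0,0.02],[0,0,0.04],[0,0,0.05],[0,0,0.05]],"turn":[0,0,0,0]}'
python3 -m crank '{"travel":[[0,0,0],[0,0,0],[0,0,0],[0,0,0],[0,0,0]],"turn":[0,0,0,0,0]}' 85
python3 -m crank '{"travel":[[0,0,0],[0,0,-0.3],[0,0,-0.8],[0,0,-1.4],[0,0,-2.2]],"turn":[0,0,0,0,0]}'
python3 g.py .604 -.34 .12 1.515
```

```text
clock: 5.87
tcp_pos: [0.6132, -0.0861, 0.0199]
orientation: [0.0, 0.382, 0.924, 0.0]
wrist_force: [0.5, -0.1, -0.3]
finger_gap: 0.0547
clock: 6.28
tcp_pos: [0.6131, -0.086, 0.0198]
orientation: [0.0, 0.382, 0.924, 0.0]
wrist_force: [-0.7, 0.2, -0.6]
finger_gap: 0.0849
clock: 6.7
tcp_pos: [0.6113, -0.0856, 0.1064]
orientation: [-0.002, 0.382, 0.924, -0.0]
wrist_force: [0.2, -0.5, 0.2]
finger_gap: 0.0852
t 6.7 tcp [ 0.6113 -0.0856  0.1064] psi 0.786 gap 0.0852 F [ 0.2 -0.5  0.2]
shift [-4.363 -4.63  -0.346] turn -0.729 q6 0.52
```

```bash
python3 -m crank '{"travel":[[-0.6,-0.65,-0.1],[-1.2,-1.3,-0.2],[-1.8,-1.95,-0.3],[-2.4,-2.6,-0.3],[-3.0,-3.25,-0.3]],"turn":[-0.12,-0.24,-0.36,-0.48,-0.6]}'
python3 g.py .604 -.34 .12 1.515
```

```text
clock: 7.12
tcp_pos: [0.6061, -0.2644, 0.1203]
orientation: [0.001, 0.089, 0.996, -0.0]
wrist_force: [0.7, -0.3, -0.5]
finger_gap: 0.0851
t 7.12 tcp [ 0.6061 -0.2644  0.1203] psi 1.392 gap 0.0851 F [ 0.7 -0.3 -0.5]
shift [-0.285 -1.87   0.007] turn -0.123 q6 -0.35
```

```bash
python3 -m crank '{"travel":[[-0.1,-0.7,0],[-0.2,-1.4,0],[-0.28,-1.87,0],[-0.28,-1.87,0],[-0.28,-1.87,0]],"turn":[-0.06,-0.12,-0.12,-0.12,-0.12]}'
python3 g.py .604 -.34 .012 1.515
python3 - <<'E'
from h import *
c=read_camera("wrist");i=c["image"][:,:,::-1].copy();
t=-.056;d=np.array([np.cos(t),np.sin(t),0])
for s in(-.093,0,.062):
    p=proj(c,np.array([.604,-.34,.045])+s*d);print(p);cv2.circle(i,(int(p[0]),int(p[1])),3,(255,0,255),-1)
cv2.imwrite("pics/w2.png",i)
E
```

```text
clock: 7.53
tcp_pos: [0.6028, -0.3395, 0.1191]
orientation: [-0.0, 0.034, 0.999, 0.0]
wrist_force: [-0.4, -0.5, 0.2]
finger_gap: 0.0847
t 7.53 tcp [ 0.6028 -0.3395  0.1191] psi 1.504 gap 0.0847 F [-0.4 -0.5  0.2]
shift [-0.03  -0.013  2.678] turn -0.011 q6 -0.56
(np.float64(313.29995395620665), np.float64(101.51782370711075))
(np.float64(315.38294207215347), np.float64(252.9949114954446))
(np.float64(316.5424445031198), np.float64(337.18049343697425))
```

View pics/w2.png

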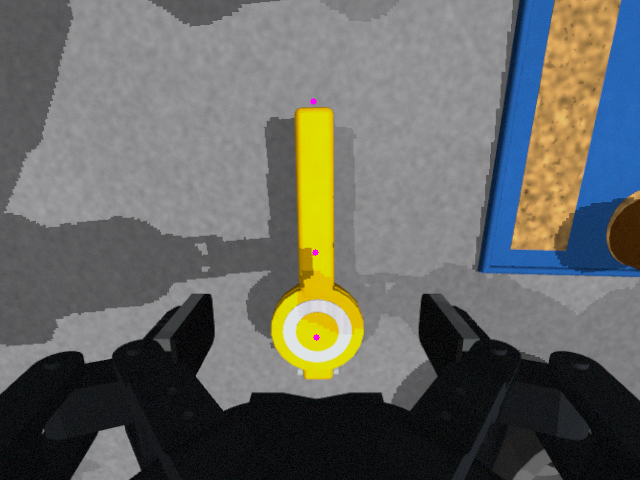

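The handles run down the middle of the picture from (315,108) to the cup at (317,330). That is within about 4 mm of the prediction and well between the fingers.

```bash
python3 -m crank '{"travel":[[-0.03,0,0.6],[-0.03,0,1.2],[-0.03,0,1.8],[-0.03,0,2.3],[-0.03,0,2.7]],"turn":[-0.01,-0.01,-0.01,-0.01,-0.01]}';python3 -m crank '{"travel":[[0,0,0],[0,0,0],[0,0,0],[0,0,0],[0,0,0]],"turn":[0,0,0,0,0]}' 10 50;python3 -m crank '{"travel":[[0,0,0],[0,0,0],[0,0,0],[0,0,0],[0,0,0]],"turn":[0,0,0,0,0]}'
python3 -m crank '{"travel":[[0,0,-0.3],[0,0,-0.7],[0,0,-1.2],[0,0,-1.7],[0,0,-2.2]],"turn":[0,0,0,0,0]}'
python3 g.py .529 -.16 .10 1.481
```

```text
clock: 8.0
tcp_pos: [0.6039, -0.3358, 0.0098]
orientation: [-0.001, 0.026, 1.0, 0.001]
wrist_force: [0.3, 0.1, -0.0]
finger_gap: 0.085
clock: 8.42
tcp_pos: [0.6056, -0.3389, 0.0135]
orientation: [0.001, 0.027, 1.0, -0.001]
wrist_force: [-2.3, -7.2, 1.6]
finger_gap: 0.0253
clock: 8.83
tcp_pos: [0.6056, -0.339, 0.0135]
orientation: [0.001, 0.027, 1.0, -0.001]
wrist_force: [-0.4, 0.7, 6.7]
finger_gap: 0.0235
clock: 9.25
tcp_pos: [0.6036, -0.3381, 0.1002]
orientation: [-0.001, 0.028, 1.0, 0.001]
wrist_force: [1.7, -0.2, -2.7]
finger_gap: 0.0234
t 9.25 tcp [ 0.6036 -0.3381  0.1002] psi 1.516 gap 0.0234 F [ 1.7 -0.2 -2.7]
shift [2.108 4.343 0.013] turn 0.035 q6 -0.57
```

```bash
python3 -m crank '{"travel":[[0.15,0.3,0],[0.4,0.85,0],[0.7,1.45,0],[1.0,2.05,0],[1.3,2.65,0]],"turn":[0.01,0.02,0.03,0.035,0.035]}'
python3 -m crank '{"travel":[[0.25,0.5,0],[0.5,1.0,0],[0.7,1.4,0],[0.8,1.6,0],[0.8,1.65,0]],"turn":[0,0,0,0,0]}'
python3 -m crank '{"travel":[[0,0,0],[0,0,0.3],[0,0,0.7],[0,0,1.1],[0,0,1.5]],"turn":[0,0,0,0,0]}'
python3 g.py .529 -.16 .0185 1.481
```

```text
clock: 9.67
tcp_pos: [0.5571, -0.2287, 0.0995]
orientation: [-0.001, 0.045, 0.999, 0.0]
wrist_force: [1.2, 1.0, -3.1]
finger_gap: 0.0232
clock: 10.08
tcp_pos: [0.5312, -0.1596, 0.0997]
orientation: [-0.001, 0.044, 0.999, 0.0]
wrist_force: [-0.1, -0.1, -3.6]
finger_gap: 0.0233
clock: 10.5
tcp_pos: [0.5335, -0.1629, 0.0392]
orientation: [0.001, 0.046, 0.999, -0.0]
wrist_force: [0.7, -0.8, -3.1]
finger_gap: 0.023
t 10.5 tcp [ 0.5335 -0.1629  0.0392] psi 1.48 gap 0.023 F [ 0.7 -0.8 -3.1]
shift [0.119 0.062 0.518] turn -0.001 q6 -0.35
```

```bash
python3 -m crank '{"travel":[[0.06,0.03,0.15],[0.12,0.06,0.28],[0.12,0.06,0.4],[0.12,0.06,0.48],[0.12,0.06,0.52]],"turn":[0,0,0,0,0]}'
python3 -m crank '{"travel":[[0,0,0],[0,0,0.02],[0,0,0.03]],"turn":[0,0,0]}'
python3 g.py .529 -.16 .0185
```

```text
clock: 10.92
tcp_pos: [0.5282, -0.1587, 0.019]
orientation: [0.0, 0.045, 0.999, -0.0]
wrist_force: [0.6, -0.2, -2.7]
finger_gap: 0.0233
clock: 11.17
tcp_pos: [0.5284, -0.1586, 0.0185]
orientation: [0.001, 0.045, 0.999, -0.0]
wrist_force: [-2.9, -0.3, 4.9]
finger_gap: 0.0231
t 11.17 tcp [ 0.5284 -0.1586  0.0185] psi 1.481 gap 0.0231 F [-2.9 -0.3  4.9]
shift [-0.017 -0.033  0.001] turn 0 q6 -0.35
```

```bash
python3 -m crank '{"travel":[[0,0,0],[0,0,0],[0,0,0],[0,0,0],[0,0,0]],"turn":[0,0,0,0,0]}' 85
python3 -m crank '{"travel":[[0,0,-0.2],[0,0,-0.6],[0,0,-1.2],[0,0,-1.9],[0,0,-2.6]],"turn":[0,0,0,0,0]}'
python3 g.py .41 -.3245 .12 .785
```

```text
clock: 11.58
tcp_pos: [0.528, -0.1584, 0.0178]
orientation: [0.0, 0.045, 0.999, -0.0]
wrist_force: [-0.1, -1.2, -0.3]
finger_gap: 0.0815
clock: 12.0
tcp_pos: [0.5274, -0.1581, 0.1229]
orientation: [-0.0, 0.045, 0.999, 0.0]
wrist_force: [1.3, -0.5, 0.2]
finger_gap: 0.0851
t 12.0 tcp [ 0.5274 -0.1581  0.1229] psi 1.481 gap 0.0851 F [ 1.3 -0.5  0.2]
shift [ 2.549 -4.406  0.072] turn 0.696 q6 -0.35
```

```bash
python3 -m crank '{"travel":[[0.45,-0.8,0],[0.9,-1.6,0],[1.35,-2.4,0],[1.8,-3.2,0],[2.15,-3.75,0]],"turn":[0,0,0,0,0]}'
python3 -m crank '{"travel":[[0.25,-0.4,0],[0.4,-0.66,0],[0.4,-0.66,0],[0.4,-0.66,0],[0.4,-0.66,0]],"turn":[0,0,0,0,0]}'
python3 g.py .41 -.3245 .014
python3 - <<'E'
from h import *
c=read_camera("wrist");i=c["image"][:,:,::-1].copy()
p=proj(c,np.array([.41,-.3245,.07]));print(p);cv2.circle(i,(int(p[0]),int(p[1])),3,(255,255,255),-1)
cv2.imwrite("pics/w3.png",i)
c=read_camera("top");i=c["image"][:,:,::-1];cv2.imwrite("pics/t3.png",cv2.resize(i[180:320,320:490],None,fx=4,fy=4,interpolation=cv2.INTER_CUBIC))
E
```

```text
clock: 12.42
tcp_pos: [0.4275, -0.3023, 0.1225]
orientation: [0.0, 0.045, 0.999, -0.001]
wrist_force: [0.5, 0.3, -0.7]
finger_gap: 0.0852
clock: 12.83
tcp_pos: [0.4109, -0.3242, 0.1217]
orientation: [0.0, 0.045, 0.999, 0.0]
wrist_force: [1.1, 0.7, 0.6]
finger_gap: 0.085
t 12.83 tcp [ 0.4109 -0.3242  0.1217] psi 1.482 gap 0.085 F [1.1 0.7 0.6]
shift [ 0.022 -0.01   2.693] turn 0 q6 -0.73
(np.float64(315.49275440321867), np.float64(260.78597678736594))
```

View pics/w3.png

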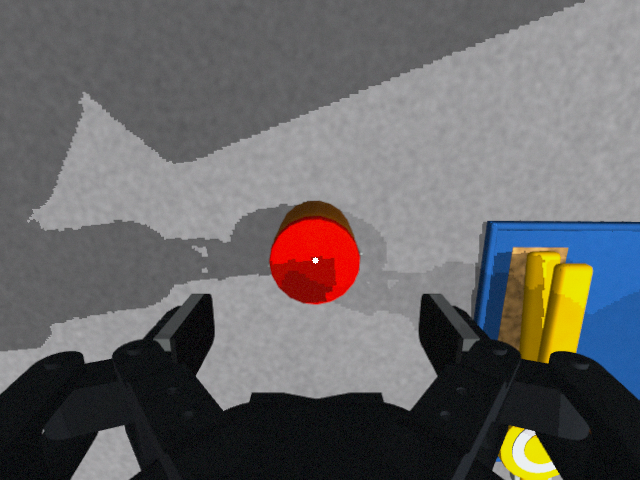

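View pics/t3.png

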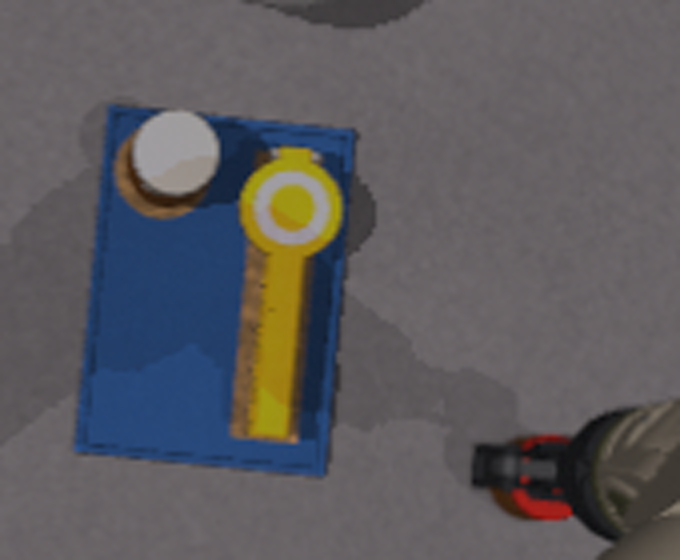

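The red lid is at (315,260), right on the prediction. In the top crop the white lid is at (177,153), the squeezer's ring at (292,207) and its handle end at (272,438). I'll grip the red jar and compute the blue kit's offsets.

```bash
python3 -m crank '{"travel":[[0.02,0,0.6],[0.02,0,1.2],[0.02,0,1.8],[0.02,0,2.3],[0.02,0,2.7]],"turn":[0,0,0,0,0]}';python3 -m crank '{"travel":[[0,0,0],[0,0,0],[0,0,0],[0,0,0],[0,0,0]],"turn":[0,0,0,0,0]}' 45 40;python3 -m crank '{"travel":[[0,0,0],[0,0,0],[0,0,0],[0,0,0]],"turn":[0,0,0,0]}'
python3 -m crank '{"travel":[[0,0,-0.4],[0,0,-0.9],[0,0,-1.6],[0,0,-2.4],[0,0,-3.2]],"turn":[0,0,0,0,0]}'
python3 g.py .627 .174 .14
python3 - <<'E'
import re;s=open('m.py').read().split("tray(f1")[0];exec(s)
th=-.089;R=np.array([[np.cos(th),np.sin(th)],[-np.sin(th),np.cos(th)]]);ce=[.5324,-.12]
for n,x,y,z in(("white want .075 .042",177,153,.075),("cup want ~.062 -.04",292,207,.05),("end want -.093 -.04",272,438,.05)):print(n,R@(P(f2,x,y,z)-ce))
E
```

```text
clock: 13.35
tcp_pos: [0.4097, -0.3232, 0.0119]
orientation: [-0.001, 0.044, 0.999, 0.001]
wrist_force: [0.3, 0.6, 0.7]
finger_gap: 0.0852
clock: 13.77
tcp_pos: [0.4103, -0.3252, 0.0146]
orientation: [0.001, 0.045, 0.999, -0.001]
wrist_force: [0.5, -0.0, -1.5]
finger_gap: 0.0551
clock: 14.1
tcp_pos: [0.4101, -0.3252, 0.0143]
orientation: [0.001, 0.045, 0.999, -0.0]
wrist_force: [0.2, 1.4, 5.4]
finger_gap: 0.0549
clock: 14.52
tcp_pos: [0.4087, -0.3241, 0.142]
orientation: [-0.001, 0.045, 0.999, 0.001]
wrist_force: [1.2, -0.6, -3.7]
finger_gap: 0.0545
t 14.52 tcp [ 0.4087 -0.3241  0.142 ] psi 1.481 gap 0.0545 F [ 1.2 -0.6 -3.7]
shift [-4.315 12.893  0.06 ] turn 0 q6 -0.73
white want .075 .042 [0.07774868 0.03840702]
cup want ~.062 -.04 [ 0.05377791 -0.03964138]
end want -.093 -.04 [-0.09429263 -0.03922288]
```

The blue kit is within 4 mm of centre. Next I'll carry the red jar across.

```bash
python3 -m crank '{"travel":[[-0.1,0.3,0],[-0.27,0.8,0],[-0.47,1.4,0],[-0.67,2.0,0],[-0.87,2.6,0]],"turn":[0,0,0,0,0]}'
python3 -m crank '{"travel":[[-0.2,0.6,0],[-0.4,1.2,0],[-0.6,1.8,0],[-0.8,2.4,0],[-1.0,3.0,0]],"turn":[0,0,0,0,0]}'
python3 -m crank '{"travel":[[-0.2,0.6,0],[-0.4,1.2,0],[-0.6,1.8,0],[-0.8,2.4,0],[-1.0,3.0,0]],"turn":[0,0,0,0,0]}'
python3 g.py .627 .174 .06
```

```text
clock: 14.98
tcp_pos: [0.453, -0.2224, 0.1401]
orientation: [-0.001, 0.045, 0.999, 0.001]
wrist_force: [-0.4, -0.2, -2.5]
finger_gap: 0.0549
clock: 15.4
tcp_pos: [0.5034, -0.1063, 0.14]
orientation: [-0.001, 0.045, 0.999, 0.001]
wrist_force: [-0.7, -0.9, -2.0]
finger_gap: 0.0548
clock: 15.82
tcp_pos: [0.5539, 0.0094, 0.1399]
orientation: [-0.001, 0.045, 0.999, 0.0]
wrist_force: [0.1, -0.3, -2.3]
finger_gap: 0.0546
t 15.82 tcp [0.5539 0.0094 0.1399] psi 1.481 gap 0.0546 F [ 0.1 -0.3 -2.3]
shift [-1.459  4.263  1.994] turn 0 q6 -0.04
```

```bash
python3 -m crank '{"travel":[[-0.2,0.6,0.1],[-0.4,1.2,0.3],[-0.6,1.8,0.5],[-0.8,2.4,0.7],[-1.0,3.0,0.9]],"turn":[0,0,0,0,0]}'
python3 -m crank '{"travel":[[-0.18,0.5,0.2],[-0.32,0.9,0.4],[-0.42,1.15,0.7],[-0.46,1.25,0.9],[-0.46,1.25,1.1]],"turn":[0,0,0,0,0]}'
python3 -m crank '{"travel":[[0,0,0.15],[0,0,0.3],[0,0,0.4],[0,0,0.5],[0,0,0.5]],"turn":[0,0,0,0,0]}'
python3 g.py .627 .174 .0195
```

```text
clock: 16.23
tcp_pos: [0.6043, 0.1251, 0.1034]
orientation: [-0.001, 0.045, 0.999, -0.0]
wrist_force: [-0.0, -0.9, -2.3]
finger_gap: 0.0547
clock: 16.65
tcp_pos: [0.6276, 0.1721, 0.0597]
orientation: [-0.001, 0.044, 0.999, -0.0]
wrist_force: [-0.4, -1.1, -3.0]
finger_gap: 0.0543
clock: 17.07
tcp_pos: [0.6278, 0.1708, 0.0411]
orientation: [-0.0, 0.045, 0.999, -0.0]
wrist_force: [-0.6, -0.0, -2.7]
finger_gap: 0.0547
t 17.07 tcp [0.6278 0.1708 0.0411] psi 1.48 gap 0.0547 F [-0.6 -0.  -2.7]
shift [0.027 0.077 0.539] turn 0 q6 0.23
```

```bash
python3 -m crank '{"travel":[[0.02,0.05,0.15],[0.02,0.07,0.28],[0.02,0.07,0.4],[0.02,0.07,0.47],[0.02,0.07,0.5]],"turn":[0,0,0,0,0]}'
python3 -m crank '{"travel":[[0,0,0.02],[0,0,0.04],[0,0,0.04]],"turn":[0,0,0]}'
python3 g.py .627 .174 .0195
```

```text
clock: 17.48
tcp_pos: [0.6272, 0.1745, 0.0208]
orientation: [-0.001, 0.045, 0.999, -0.0]
wrist_force: [0.2, -0.1, -1.8]
finger_gap: 0.0544
clock: 17.73
tcp_pos: [0.6278, 0.1745, 0.02]
orientation: [0.0, 0.045, 0.999, 0.0]
wrist_force: [-0.4, -0.6, -2.2]
finger_gap: 0.0548
t 17.73 tcp [0.6278 0.1745 0.02  ] psi 1.481 gap 0.0548 F [-0.4 -0.6 -2.2]
shift [ 0.019 -0.014  0.013] turn 0 q6 0.24
```

```bash
python3 -m crank '{"travel":[[0,0,0.02],[0,0,0.03],[0,0,0.03]],"turn":[0,0,0]}'
python3 -m crank '{"travel":[[0,0,0],[0,0,0],[0,0,0],[0,0,0],[0,0,0]],"turn":[0,0,0,0,0]}' 85
python3 -m crank '{"travel":[[0,0,0],[0,0,-0.3],[0,0,-0.8],[0,0,-1.5],[0,0,-2.3]],"turn":[0,0,0,0,0]}'
python3 g.py .582 .332 .12 1.26
```

```text
clock: 17.98
tcp_pos: [0.628, 0.1745, 0.0194]
orientation: [0.0, 0.045, 0.999, 0.0]
wrist_force: [0.4, 0.1, 0.1]
finger_gap: 0.0548
clock: 18.4
tcp_pos: [0.6278, 0.1745, 0.0189]
orientation: [0.0, 0.045, 0.999, 0.0]
wrist_force: [0.2, 0.1, 0.3]
finger_gap: 0.0846
clock: 18.82
tcp_pos: [0.6265, 0.1743, 0.1111]
orientation: [-0.001, 0.045, 0.999, -0.0]
wrist_force: [1.1, -0.4, 0.5]
finger_gap: 0.0855
t 18.82 tcp [0.6265 0.1743 0.1111] psi 1.481 gap 0.0855 F [ 1.1 -0.4  0.5]
shift [ 1.462  3.828 -0.22 ] turn 0.221 q6 0.24
```

```bash
python3 -m crank '{"travel":[[0.3,0.75,-0.1],[0.6,1.5,-0.2],[0.9,2.3,-0.2],[1.2,3.1,-0.2],[1.4,3.6,-0.2]],"turn":[0.05,0.1,0.15,0.2,0.22]}'
python3 -m crank '{"travel":[[0,0.2,0],[0,0.2,0],[0,0.2,0],[0,0.2,0]],"turn":[0,0,0,0]}'
python3 g.py .582 .332 .004 1.26
python3 - <<'E'
from h import *
c=read_camera("wrist");i=c["image"][:,:,::-1].copy()
t=-.31;d=np.array([np.cos(t),np.sin(t),0])
for s in(-.08,0,.08):
    p=proj(c,np.array([.582,.332,.021])+s*d);print(p);cv2.circle(i,(int(p[0]),int(p[1])),3,(255,0,255),-1)
cv2.imwrite("pics/w4.png",i)
E
```

```text
clock: 19.23
tcp_pos: [0.584, 0.3258, 0.1203]
orientation: [0.0, 0.155, 0.988, 0.001]
wrist_force: [0.2, 0.7, 0.7]
finger_gap: 0.0851
clock: 19.57
tcp_pos: [0.5878, 0.3293, 0.1191]
orientation: [0.0, 0.155, 0.988, -0.0]
wrist_force: [-0.0, 0.4, -0.6]
finger_gap: 0.0848
t 19.57 tcp [0.5878 0.3293 0.1191] psi 1.26 gap 0.0848 F [-0.   0.4 -0.6]
shift [0.159 0.021 2.876] turn 0.0 q6 0.7
(np.float64(316.9547380841861), np.float64(114.95344604758955))
(np.float64(317.139436390233), np.float64(233.06138169523527))
(np.float64(317.2932175794305), np.float64(332.8126573784883))
```

View pics/w4.png

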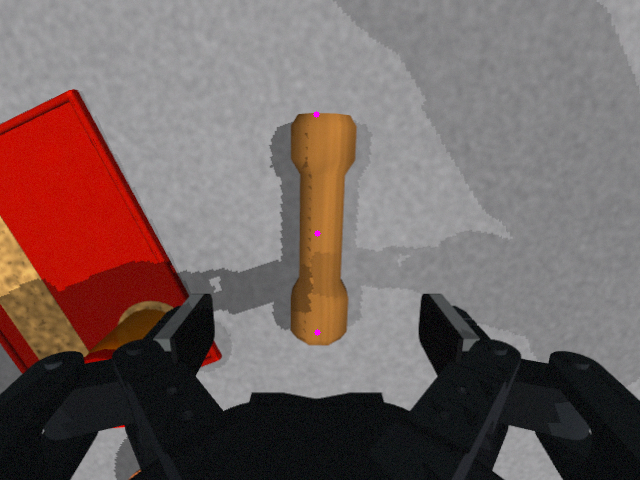

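The pestle's axis is at column 322 and its ends are at rows 114 and 345. That is 3 mm sideways and about 3 mm lengthwise from the prediction, and closing the jaws will centre it.

```bash
python3 -m crank '{"travel":[[0.1,0.05,0.6],[0.1,0.05,1.2],[0.1,0.05,1.8],[0.1,0.05,2.4],[0.1,0.05,2.82]],"turn":[0,0,0,0,0]}';python3 -m crank '{"travel":[[0,0,0],[0,0,0],[0,0,0],[0,0,0],[0,0,0]],"turn":[0,0,0,0,0]}' 15 40;python3 -m crank '{"travel":[[0,0,0],[0,0,0],[0,0,0],[0,0,0]],"turn":[0,0,0,0]}'
python3 -m crank '{"travel":[[0,0,-0.4],[0,0,-0.9],[0,0,-1.6],[0,0,-2.4],[0,0,-3.0]],"turn":[0,0,0,0,0]}'
python3 g.py .558 .0865 .12 1.65
```

```text
clock: 20.03
tcp_pos: [0.5836, 0.3315, 0.0038]
orientation: [-0.001, 0.155, 0.988, -0.001]
wrist_force: [1.2, -1.3, -0.6]
finger_gap: 0.085
clock: 20.45
tcp_pos: [0.5857, 0.334, 0.0083]
orientation: [0.002, 0.155, 0.988, 0.001]
wrist_force: [0.5, -0.2, -0.8]
finger_gap: 0.0293
clock: 20.78
tcp_pos: [0.5857, 0.334, 0.0082]
orientation: [0.002, 0.154, 0.988, 0.001]
wrist_force: [-0.1, -1.3, 6.0]
finger_gap: 0.0287
clock: 21.2
tcp_pos: [0.5841, 0.3339, 0.1284]
orientation: [0.0, 0.154, 0.988, 0.0]
wrist_force: [0.8, 0.9, -1.3]
finger_gap: 0.029
t 21.2 tcp [0.5841 0.3339 0.1284] psi 1.261 gap 0.029 F [ 0.8  0.9 -1.3]
shift [-1.262 -6.089  0.205] turn -0.389 q6 0.71
```

```bash
python3 -m crank '{"travel":[[-0.1,-0.3,0],[-0.2,-0.9,0],[-0.4,-1.6,0],[-0.55,-2.3,0],[-0.7,-3.0,0]],"turn":[-0.08,-0.16,-0.24,-0.32,-0.39]}'
python3 g.py .558 .0865 .12 1.65
```

```text
clock: 21.62
tcp_pos: [0.5735, 0.21, 0.126]
orientation: [-0.0, -0.043, 0.999, 0.0]
wrist_force: [1.0, 0.0, -1.4]
finger_gap: 0.0289
t 21.62 tcp [0.5735 0.21   0.126 ] psi 1.656 gap 0.0289 F [ 1.   0.  -1.4]
shift [ 0.649 -3.042  0.151] turn 0.006 q6 0.13
```

```bash
python3 -m crank '{"travel":[[0.15,-0.7,0],[0.3,-1.4,0],[0.45,-2.1,0],[0.58,-2.7,0],[0.62,-3.0,0]],"turn":[0,0,0,0,0]}'
python3 -m crank '{"travel":[[0,0,0],[0,0,0.4],[0,0,0.9],[0,0,1.4],[0,0,1.9]],"turn":[0,0,0,0,0]}'
python3 -m crank '{"travel":[[0,0,0.2],[0,0,0.3],[0,0,0.4],[0,0,0.4]],"turn":[0,0,0,0]}'
python3 g.py .558 .0865 .0132 1.65
```

```text
clock: 22.03
tcp_pos: [0.5581, 0.0868, 0.1261]
orientation: [-0.0, -0.039, 0.999, -0.0]
wrist_force: [-0.5, 0.6, -1.9]
finger_gap: 0.0292
clock: 22.45
tcp_pos: [0.5595, 0.0905, 0.0495]
orientation: [0.001, -0.041, 0.999, 0.0]
wrist_force: [-0.1, 0.6, -1.6]
finger_gap: 0.0289
clock: 22.78
tcp_pos: [0.5593, 0.0897, 0.0341]
orientation: [0.0, -0.04, 0.999, 0.0]
wrist_force: [-0.2, -1.1, -0.7]
finger_gap: 0.0289
t 22.78 tcp [0.5593 0.0897 0.0341] psi 1.652 gap 0.0289 F [-0.2 -1.1 -0.7]
shift [ 0.04  -0.077  0.522] turn 0.002 q6 -0.06
```

```bash
python3 -m crank '{"travel":[[0.04,-0.07,0.15],[0.04,-0.07,0.3],[0.04,-0.07,0.4],[0.04,-0.07,0.46],[0.04,-0.07,0.5]],"turn":[0,0,0,0,0]}'
python3 -m crank '{"travel":[[0,0,0.02],[0,0,0.04],[0,0,0.04]],"turn":[0,0,0]}'
python3 g.py .558 .0865 .0132 1.65
```

```text
clock: 23.2
tcp_pos: [0.5574, 0.0862, 0.0136]
orientation: [-0.0, -0.04, 0.999, 0.0]
wrist_force: [-0.2, 0.9, -2.3]
finger_gap: 0.0294
clock: 23.45
tcp_pos: [0.5575, 0.0862, 0.0132]
orientation: [0.0, -0.04, 0.999, -0.0]
wrist_force: [-2.9, -0.3, 4.9]
finger_gap: 0.029
t 23.45 tcp [0.5575 0.0862 0.0132] psi 1.651 gap 0.029 F [-2.9 -0.3  4.9]
shift [-0.013  0.006  0.   ] turn 0.001 q6 -0.07
```

```bash
python3 -m crank '{"travel":[[0,0,0],[0,0,0],[0,0,0],[0,0,0],[0,0,0]],"turn":[0,0,0,0,0]}' 65
python3 -m crank '{"travel":[[0,0,-0.2],[0,0,-0.7],[0,0,-1.4],[0,0,-2.2],[0,0,-3.0]],"turn":[0,0,0,0,0]}'
python3 -m crank '{"travel":[[0.7,0,-0.5],[1.4,0,-1],[2.2,0,-1.5],[3,0,-2],[3.8,0,-2]],"turn":[0,0,0,0,0]}'
python3 -m crank '{"travel":[[0.5,-0.8,0],[1,-1.6,0],[1,-2.4,0],[1,-2.4,0],[1,-2.4,0]],"turn":[0,0,0,0,0]}'
python3 - <<'E'
from h import *
for n in("top","side"):
    c=read_camera(n);i=c["image"][:,:,::-1]
    i=i[190:350,140:340] if n=="top" else i
    cv2.imwrite(f"pics/{n}5.png",cv2.resize(i,None,fx=4,fy=4,interpolation=cv2.INTER_CUBIC)[:600] if n=="top" else i)
E
```

```text
clock: 23.87
tcp_pos: [0.5578, 0.0863, 0.0124]
orientation: [0.0, -0.04, 0.999, 0.0]
wrist_force: [-0.3, -0.1, 0.2]
finger_gap: 0.0652
clock: 24.28
tcp_pos: [0.5571, 0.0863, 0.1339]
orientation: [-0.0, -0.04, 0.999, 0.0]
wrist_force: [0.8, 0.1, -0.0]
finger_gap: 0.065
clock: 24.7
tcp_pos: [0.4068, 0.074, 0.2165]
orientation: [0.003, -0.04, 0.999, -0.0]
wrist_force: [0.8, -0.1, 0.0]
finger_gap: 0.065
clock: 25.12
tcp_pos: [0.374, -0.0261, 0.2132]
orientation: [0.001, -0.038, 0.999, -0.0]
wrist_force: [-0.4, 0.1, -0.3]
finger_gap: 0.0649
```

View pics/top5.png

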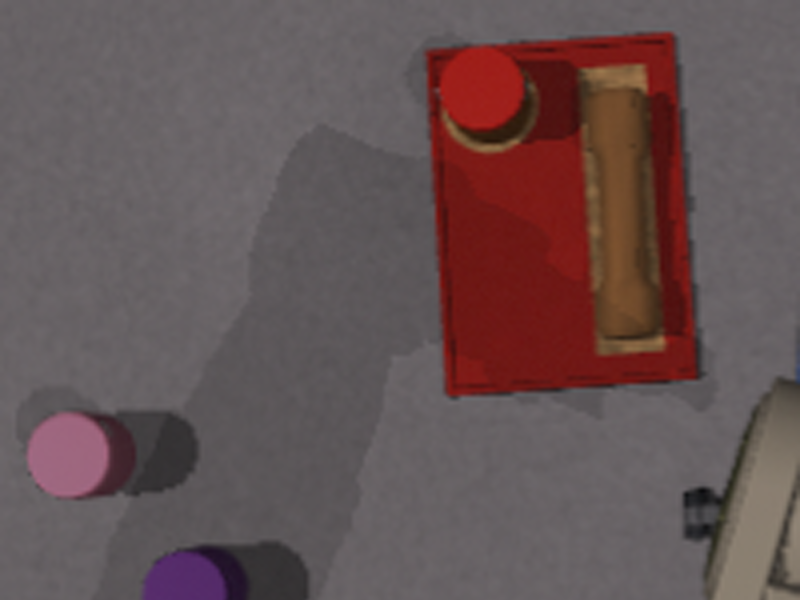

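View pics/side5.png

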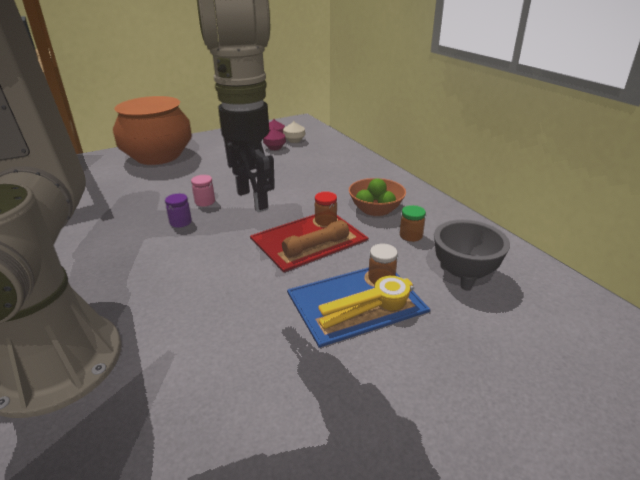

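Both kits sit on their inlays, everything is upright, and the other objects haven't moved. I'll do a last number check: red lid at (482,88), pestle ends at (615,87) and (630,338).

Run:
```python
s=open('m.py').read().split("tray(f1")[0];exec(s)
th=.082;R=np.array([[np.cos(th),np.sin(th)],[-np.sin(th),np.cos(th)]]);ce=[.5551,.1257]
for n,x,y,z in(("red want .075 .042",482,88,.075),("end +",615,87,.026),("end -",630,338,.026)):print(n,R@(P(f1,x,y,z)-ce))
print(hand_in())
```

```text
red want .075 .042 [0.07619583 0.04132846]
end + [ 0.0779571  -0.04106092]
end - [-0.08576711 -0.03898583]
the job is handed in; nothing more can be done
None
```

Both kits are made up and the job is handed in, at about 25 s of the 122 s allowed. `hand_in()` reports no verdict, so the result below rests on my own checks.

- **Blue tray:** in the top picture, the white-lidded jar's centre was about 3 mm and 4 mm off the spot's centre. The squeezer's handle end was about 1 mm from where it should be. Its cup read 8 mm short of where I had guessed the cup would sit, but it read short before the pick as well. The squeezer is aligned with the strip.
- **Red tray:** the red-lidded jar was about 1 mm off its spot. The pestle was about 4 mm off lengthwise and within 1 mm across, and aligned with its strip.
- **Handling:** I lowered both jars until their weight came off the gripper and only then opened the fingers. The final side picture shows everything upright, and the gripper is well clear.
- **Not to be moved:** the green-lidded jar, the molcajete and the bowl of limes look unmoved in that picture. I compared them by eye and did not measure them.

After the squeezer check, the blue kit was seen again only in the final side picture. There it looked as placed.

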